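# Send the loaded roller carrier down the gravity rail

### The job

Hook the roller carrier that bears the two brass bushes over the upper end of the sloping rail, let go of it there, and let it roll by itself down to the end stop. Leave the empty carrier standing where it is.

Things in the scene. Friction and masses are not known exactly. Their poses are not given: they have to be found in the camera images.
- carrier_loaded_grip (a point): Centre of the grip tab of the loaded carrier: a steel saddle (upside-down U) with a 28 mm brass bush on each side, 88 mm wide over them. Stands upright on the bench, 114 mm tall, this point 91 mm up. Tab: upright aluminium plate on top, 10 mm thick (x), 40 mm long (y), 46 mm tall, to be pinched from above; its foot is a flat crown 23 mm under this point. z up. About 0.37 kg.
- carrier_loaded_run (a point): Same loaded carrier, same axes: point midway between the undersides of its two grey rollers (24 mm diameter, 44 mm apart along y), 57 mm under the tab's centre, 34 mm above the feet. Carrier 70 mm long in y, both ends alike. Side plates hang 34 mm below this point, 42 mm apart inside, 72 mm at the flared feet. On the rail this point lies on the rail's upper face.
- carrier_empty_grip (a point): Centre of the grip tab of the empty carrier: the same saddle, also standing upright on the bench, but with only thin bare pins on its sides and no bushes. To be left alone; same axes and sizes as the other, 88 mm over the pins.
- rail_load (a point): Loading point, mid width on the rail's upper face, 80 mm from its upper end. Fixed rail: straight steel bar 30 mm wide, 26 mm deep, 360 mm long, on 30 mm posts, falling 10 degrees towards +y of this point's level axes (x across, y along to the low end). Upper face 142 mm above the bench here. A carrier set down on it level rolls off as soon as it is released, taking about 2 s to the stop.
- rail_home (a point): Point on the rail's upper face where the carrier's run point lies when the carrier rests against the stop, a 58 mm wide steel plate with a rubber face at the low end, standing 38 mm above the rail. 230 mm down the rail from the loading point; same axes.
Not all that is in view belongs to the job. What is shaped like the part that bears carrier_loaded_grip but pink is not meant.

How it is judged:
On the way, in this order (a step that is already met when the one before it is completed fails the run):
1. the loaded carrier is hooked over the upper part of the rail (y of carrier_loaded_run in the frame of rail_load between -0.055 and 0.06 m and x of carrier_loaded_run in the frame of rail_load between -0.014 and 0.014 m and z of carrier_loaded_run in the frame of rail_load between -0.02 and 0.02 m), for 0.03 s.
2. let go, it rolls by itself over the middle of the rail (y of carrier_loaded_run in the frame of rail_home between -0.14 and -0.03 m and linear speed of carrier_loaded above 0.02 m/s and contact force between carrier_loaded and the arm below 0.05 N and contact force between carrier_loaded and the fingers below 0.05 N), for 0.03 s.
At the end, for the whole second after the job is handed in: The loaded carrier hangs over the rail on its rollers, upright (within about 23 degrees) and in line with the rail, at rest at the end stop (its run point within 20 mm of the rail's home point), and the empty carrier stands upright within 20 mm of where it stood (distance between carrier_loaded_run and rail_home below 0.02 m and angle between carrier_loaded_run's own z axis and vertical below 0.4 rad and angle between the y axis of carrier_loaded_run and the y axis of rail_home, either way round below 0.4 rad and linear speed of carrier_loaded below 0.02 m/s and distance of carrier_empty_grip from where it was at the start of the episode below 0.02 m and angle between carrier_empty_grip's own z axis and vertical below 0.15 rad); the robot touches nothing.
It fails at once if the empty carrier is knocked or carried off (distance of carrier_empty_grip from where it was at the start of the episode above 0.03 m).
It also fails if it takes over 38 s, if anything falls off the work surface, if the arm or the gripper's body presses on something with over 40 N, if the wrist force passes 120 N, or if a joint passes its speed limit or range.

### The arm

A 7-joint arm with a two-finger parallel gripper is mounted at the origin on a cart in front of the work surface, level with it; the furniture and walls round the work are solid. World frame = base frame: x ahead of the robot, y to its left, z up, the work surface at z = 0. Lengths are in m, angles in rad, forces in N, time in s.
With the tool pointing down it reaches from about 0.425 to 0.95 m from the base axis. Payload 4.7 kg.
Tool frame: the origin (TCP) lies between the finger pads; the fingertips stand 25 mm ahead of it and the grasp point (between the pads) lies 6 mm ahead of it; z points along the fingers, y is the line along which they close (so a half turn about z gives the same grasp; the last joint's range is limited). The gripper opens to 85 mm and grips with 20 to 120 N. Pads are 22 mm wide; open, the fingers measure 114 mm over their backs; the gripper's body (76 mm by 85 mm) begins 54 mm behind the grasp point. The pads swing forward as they close: fully open they stand 13 mm farther back than shut.
Start: joints at [-1.298, 0.469, -0.049, 1.532, 0.024, 1.141, -0.082], TCP at [0.201, 0.645, 0.256] pointing down, gripper open.
Joint ranges: [-2.59, 2.59], [-0.33, 1.99], [-1.39, 1.29], [0.1, 2.45], [-1.04, 4.18], [0.21, 1.99], [-2.66, 2.66]. Speed limits (rad/s): [2.57, 2.57, 3.14, 3.14, 3.14, 3.14, 3.14].

### API

Orientations are given as a 3x3 rotation matrix whose columns are the frame's x, y, z axes.
In Python, from rig import * gives the robot as it stands. Calls block until the motion is done:
- movep(position, orientation): joint-space move of the TCP to a pose.
- move_l(position, attitude=None, feed=0.15, until_force=None): straight line of the TCP; attitude=None keeps the orientation; feed is the mean speed in m/s. With until_force (N) it stops when the force on the tool has changed by that much, and returns True; else False.
- move_joints(angles): joint-space move.
- command_gripper(opening, newtons=None): finger opening in m; newtons is the grip in N (None keeps the last); returns when the fingers have stopped.
- sleep(seconds).
- inverse_kinematics(position, orientation): joint angles nearest the present ones, or None.
- sense(): the state.
- camera(name): name is "scene" or "top"; returns (picture, depth): 400x640x3 uint8, red, green, blue; 400x640 float32, m along the optical axis (not along the pixel's ray), 0 where there is no reading.
- camera_params(name): a dict with "K" (3x3 intrinsics, pixels), "dist" ([k1, k2, p1, p2, k3] as OpenCV has them; the pictures are not rectified), "position" and "rotation" of the camera in the world. Camera axes: x right, y down, z forward; pixel columns grow to the right and rows downward; lengths in m; the calibration is good to about 2 mm. A picture is of the moment at which its call begins. camera_params takes no time and is no camera call.
A pose or a line that the arm cannot do raises Unreachable and nothing moves.
- finish_job(): hands the job in; it is judged then, once.
The state is a dict: "time_s": time; "joint_pos": joint angles; "qd": joint speeds; "joint_efforts": joint torques, N m; "position": TCP position; "tcp_rot": TCP orientation; "wrist_force": force on the tool from outside, world axes, zero at the start; "ft_torque": the same for the moment, N m; "finger_gap": finger opening in m; "gripper_force": force on a finger pad.
Only numpy, scipy, OpenCV 4.12 (cv2) and the standard library are available. Lean on these libraries where they do the work, as an engineer would, in place of code of your own. Each camera call takes 0.05 s, during which the arm holds its last target. There are 200 camera calls.

## Working session

There is one attempt and no reset: what is moved stays moved. The work goes in short steps, each a Python script; the robot and the scene stay as the last script left them, time stands still between calls to the robot, and variables do not carry over. Pictures are saved under pics/ and viewed, at most 10 in all, crops included, and the job is handed in when it is done.

```bash
mkdir -p pics; cat > h.py <<'E'
from rig import *
import numpy as np, cv2
def cloud(name):
    im,d=camera(name); p=camera_params(name)
    K=np.array(p["K"],float); v,u=np.mgrid[0:400,0:640]
    n=cv2.undistortPoints(np.stack([u,v],-1).reshape(-1,1,2).astype(float),K,np.array(p["dist"],float)).reshape(400,640,2)
    c=np.dstack([n,np.ones((400,640))])*d[...,None]
    w=c@np.array(p["rotation"]).T+np.array(p["position"]); w[d<=0]=np.nan
    return im,d,w
def save(im,f): cv2.imwrite('pics/'+f,im[...,::-1])
E
python3 - <<'E'
from h import *
for n in("scene","top"):
    im,d,w=cloud(n); save(im,n+'0.png'); np.savez(n+'0.npz',im=im,d=d,w=w)
    p=camera_params(n);print(n,np.round(p["position"],3),np.round(p["rotation"],2).tolist(),(d>0).mean())
print(sense()["time_s"])
E
```

```text
scene [ 0.213 -0.504  0.687] [[0.88, -0.34, 0.33], [-0.48, -0.61, 0.63], [-0.01, -0.71, -0.7]] 0.99560546875
top [0.439 0.038 1.166] [[0.03, -1.0, 0.07], [-1.0, -0.03, -0.01], [0.01, -0.07, -1.0]] 0.9959609375
0.1
```

View pics/scene0.png

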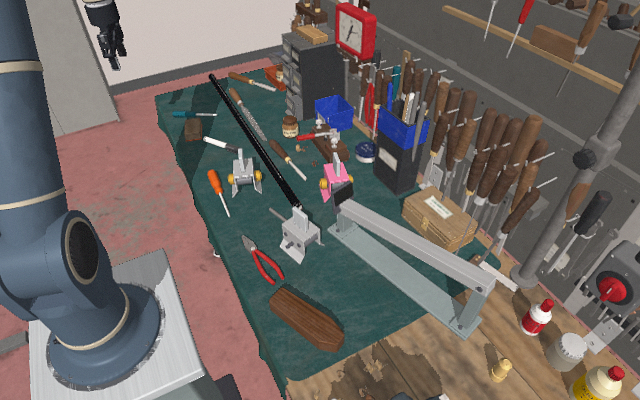

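View pics/top0.png

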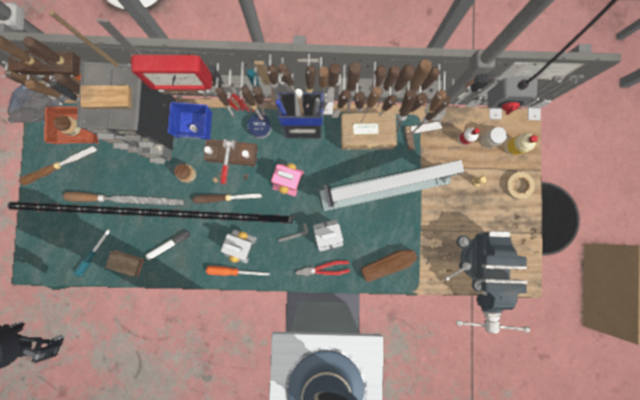

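The top view shows the loaded carrier (brass bushes) at (238,247), the empty one at (328,236), the pink decoy at (287,178), and the rail from (325,195) to (462,168). The left end of the rail appears to carry the stop. I'll measure from depth and enlarge crops.

```bash
python3 - <<'E'
from h import *
t=np.load('top0.npz');s=np.load('scene0.npz')
w=t['w'];im=t['im']
def q(u,v): return np.round(w[v,u],3).tolist()
print('rod',q(100,209),q(200,213),q(285,218)); print('bench',q(350,220),q(200,250))
for u in range(316,470,6):
    v=int(round(193-(u-330)*26/132)); print(u,v,q(u,v),end=' ')
print()
def analyse(W,n,lo,hi,box):
    z=W[...,2]; m=(z>lo)&(z<hi)&(W[...,0]>box[0])&(W[...,0]<box[1])&(W[...,1]>box[2])&(W[...,1]<box[3])
    P=W[m]; 
    if len(P)<5: print(n,len(P));return
    r=cv2.minAreaRect(P[:,:2].astype(np.float32)*1000)
    print(n,len(P),np.round(P.mean(0),3),[np.round(x,1) for x in r])
c=q(238,247);e=q(328,236);print(c,e)
for nm,S in(('top',t),('scene',s)):
  for k,c0 in(('L',c),('E',e)):
    b=(c0[0]-.07,c0[0]+.07,c0[1]-.07,c0[1]+.07)
    analyse(S['w'],nm+k+'tab',.08,.13,b); analyse(S['w'],nm+k+'crown',.055,.075,b); analyse(S['w'],nm+k+'all',.02,.13,b)
crop=lambda I,a,b,c,d,k:cv2.resize(I[a:b,c:d],None,fx=k,fy=k,interpolation=cv2.INTER_CUBIC)
A=crop(im,205,280,205,355,5);B=crop(im,150,220,310,475,4)
save(A,'c1.png')
C=crop(s['im'],140,340,220,500,2.8);save(C,'c2.png')
E
```

```text
rod [0.489, 0.651, 0.026] [0.487, 0.372, 0.021] [0.479, 0.13, 0.024]
bench [0.48, -0.058, -0.001] [0.381, 0.373, 0.0]
316 196 [0.547, 0.043, -0.003] 322 195 [0.55, 0.026, 0.007] 328 193 [0.544, 0.012, 0.132] 334 192 [0.55, -0.005, 0.096] 340 191 [0.553, -0.021, 0.098] 346 190 [0.556, -0.037, 0.101] 352 189 [0.559, -0.053, 0.105] 358 187 [0.565, -0.069, 0.103] 364 186 [0.568, -0.084, 0.109] 370 185 [0.57, -0.099, 0.118] 376 184 [0.574, -0.116, 0.112] 382 183 [0.576, -0.131, 0.12] 388 182 [0.579, -0.146, 0.121] 394 180 [0.584, -0.161, 0.124] 400 179 [0.587, -0.177, 0.126] 406 178 [0.59, -0.192, 0.127] 412 177 [0.593, -0.207, 0.129] 418 176 [0.595, -0.222, 0.134] 424 174 [0.6, -0.236, 0.138] 430 173 [0.603, -0.251, 0.141] 436 172 [0.605, -0.265, 0.146] 442 171 [0.607, -0.279, 0.15] 448 170 [0.61, -0.294, 0.151] 454 169 [0.614, -0.31, 0.149] 460 167 [0.618, -0.324, 0.155] 466 166 [0.65, -0.399, -0.005] 
[0.396, 0.246, 0.092] [0.432, 0.008, 0.115]
topLtab 78 [0.394 0.254 0.108] [array([393.9, 255.9]), array([39.4,  9.9]), np.float64(71.4)]
topLcrown 401 [0.395 0.255 0.067] [array([394. , 
[... 324 characters left out ...]
at64(15.7)]
topEall 512 [0.433 0.006 0.069] [array([432.8,   5.4]), array([85.3, 69.3]), np.float64(15.8)]
sceneLtab 91 [0.39  0.248 0.103] [array([391.9, 255.3]), array([38.1,  9.9]), np.float64(71.1)]
sceneLcrown 345 [0.391 0.251 0.067] [array([392.7, 257. ]), array([75. , 49.9]), np.float64(71.3)]
sceneLall 710 [0.389 0.247 0.062] [array([375.2, 263. ]), array([ 75.3, 124.3]), np.float64(73.2)]
sceneEtab 222 [0.431 0.003 0.102] [array([432.5,   6.4]), array([10.9, 40.3]), np.float64(15.8)]
sceneEcrown 516 [ 0.427 -0.002  0.067] [array([432.8,   6.9]), array([51.1, 71.7]), np.float64(14.6)]
sceneEall 1092 [ 0.426 -0.003  0.066] [array([432. ,   2.9]), array([76.9, 77.5]), np.float64(75.5)]
```

View pics/c1.png

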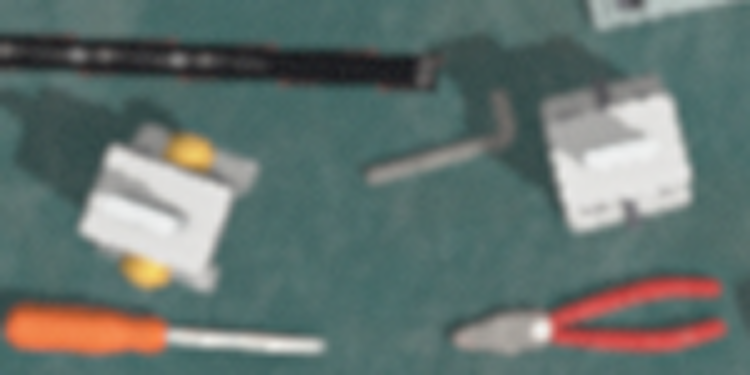

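View pics/c2.png

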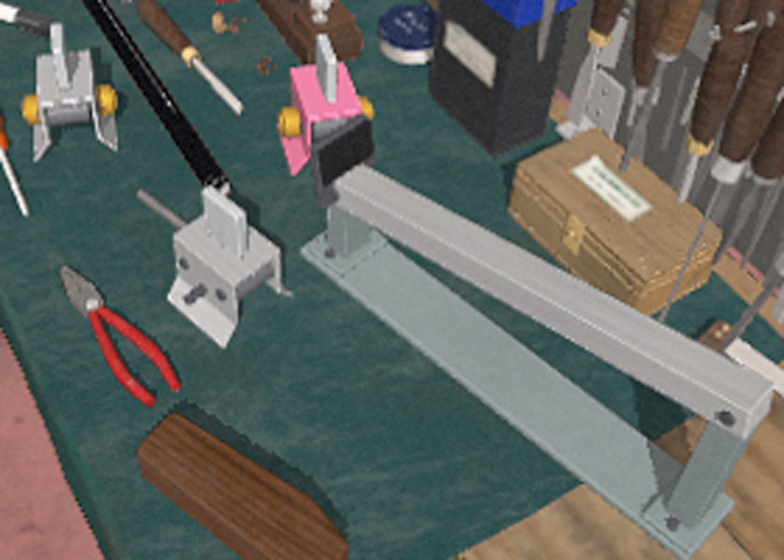

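```bash
cat >> h.py <<'E'
def rail(W):
    y=W[...,1]; zl=.142+(-y-.25)*np.tan(np.deg2rad(10))*1.02
    m=(abs(W[...,2]-zl)<.012)&(W[...,0]>.5)&(W[...,0]<.66)&(y<-.02)&(y>-.36)
    m=cv2.morphologyEx(m.astype(np.uint8),cv2.MORPH_OPEN,np.ones((3,3)))>0
    n,l,st,_=cv2.connectedComponentsWithStats(m.astype(np.uint8)); m=l==1+np.argmax(st[1:,4])
    P=W[m]; c,(a,b),ang=cv2.minAreaRect(P[:,:2].astype(np.float32)*1000)
    box=cv2.boxPoints((c,(a,b),ang))/1000
    vx,vy=cv2.fitLine(P[:,:2].astype(np.float32),cv2.DIST_L2,0,.001,.001)[:2,0]
    d=np.array([vx,vy])*np.sign(vy); c=np.array(c)/1000
    i=np.argsort(box[:,1])[:2]; up=box[i].mean(0)
    ld=up+d*.080*np.cos(np.deg2rad(10)); zf=np.polyfit((P[:,:2]-ld)@d,P[:,2],1)
    return up,d,ld,(a,b),zf
E
python3 - <<'E'
from h import *
for n in('top','scene'):
    r=rail(np.load(n+'0.npz')['w']); print(n,[np.round(np.array(x),4).tolist() for x in r])
# grasp frames
def Rg(yc):  # carrier y axis dir -> tool: y = carrier x
    cx=np.array([yc[1],-yc[0],0]); z=np.array([0,0,-1.]); return np.column_stack([np.cross(cx,z),cx,z])
yc=np.array([np.cos(np.deg2rad(71.4)),np.sin(np.deg2rad(71.4))])
for s in(1,-1):
    q=inverse_kinematics([.3935,.2555,.099],Rg(s*yc));print(s,q if q is None else np.round(q,2))
    q=inverse_kinematics([.600,-.245,.30],Rg(s*np.array([-.2085,.978])));print(s,q if q is None else np.round(q,2))
E
```

```text
top [[0.6251999735832214, -0.329800009727478], [-0.25429999828338623, 0.9671000242233276], [0.6051, -0.2536], [34.0591, 321.4747], [-0.1754, 0.1411]]
scene [[0.6205999851226807, -0.33059999346733093], [-0.24070000648498535, 0.9706000089645386], [0.6016, -0.2541], [34.6696, 321.2424], [-0.1717, 0.141]]
1 [-0.96  0.37  0.36  2.17 -0.22  0.63 -0.77]
1 [-0.32  0.53  0.97  1.59 -0.46  1.26  0.94]
-1 [-0.48  0.37 -0.23  2.15  0.14  0.64  2.02]
-1 [-0.38  0.6   1.11  1.59 -0.55  1.3  -2.12]
```

```bash
cat >> h.py <<'E'
def Rg(yc):
    yc=np.array(yc)/np.hypot(*yc[:2]); cx=np.array([yc[1],-yc[0],0]); z=np.array([0,0,-1.]); return np.column_stack([np.cross(cx,z),cx,z])
E
python3 - <<'E'
from h import *
for n in('top','scene'):
    W=np.load(n+'0.npz')['w']; y=W[...,1]; zl=.142+(-y-.254)*.174
    ok=(abs(W[...,2]-zl)<.007)&(W[...,0]>.5)&(W[...,0]<.66)
    M=[]
    for y0 in np.arange(-.31,-.03,.012):
        x=W[ok&(abs(y-y0)<.006)][:,0]; x=x[abs(x-np.median(x))<.025]
        lo,hi=np.percentile(x,[3,97]); M.append((y0,(lo+hi)/2,hi-lo))
    M=np.array(M); p=np.polyfit(M[:,0],M[:,1],1); r=M[:,1]-np.polyval(p,M[:,0])
    print(n,'x=%.4f*y+%.4f'%tuple(p),'at load x',np.polyval(p,-.2535),'sd',r.std(),'w',M[:,2].mean())
yc=np.array([np.cos(np.deg2rad(71.3)),np.sin(np.deg2rad(71.3))]); R=Rg(yc)
movep([.3930,.2555,.22],R); move_l([.3930,.2555,.100],feed=.1)
command_gripper(0.0,60); print(sense()["finger_gap"],sense()["gripper_force"])
move_l([.3930,.2555,.32],feed=.15)
s=sense();print(s["time_s"],s["finger_gap"],s["wrist_force"],s["position"])
im,d,w=cloud('scene');save(cv2.resize(im[0:300,130:480],None,fx=2,fy=2),'g1.png')
E
```

```text
top x=-0.2625*y+0.5384 at load x 0.6048970174636666 sd 0.0005228425272112581 w 0.029058166648639912
scene x=-0.2463*y+0.5391 at load x 0.6015166063535438 sd 0.00037459141340715553 w 0.029870768342146286
0.009231705856113168 59.7199022769928
5.3417 0.00949154378623458 [ 0.68533765 -0.56066857 -3.31881725] [0.39257416 0.25517329 0.31913678]
```

View pics/g1.png

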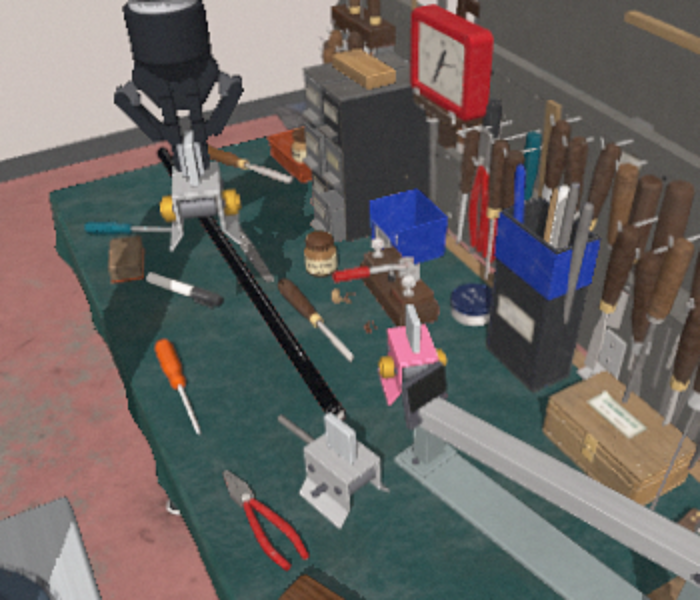

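The carrier is held upright in the fingers (crop 195,170) and the empty one is untouched. Next I move it above the loading point, tilted to the rail slope, and check the alignment.

```bash
cat >> h.py <<'E'
T=np.deg2rad(10); D=np.array([-.2535,1,0])/np.hypot(.2535,1)
N=np.sin(T)*D+np.array([0,0,np.cos(T)]); LOAD=np.array([.6032,-.2537,.142])
X=np.cross(D*np.cos(T)-np.array([0,0,np.sin(T)]),N)
RT=np.column_stack([np.cross(X,-N),X,-N])
E
python3 - <<'E'
from h import *
movep(LOAD+N*.066+N*.085,RT)
s=sense();print(s["time_s"],s["position"],LOAD+N*.151,np.round(s["tcp_rot"]-RT,3).tolist(),s["finger_gap"])
for n in('top','scene'):
    im,d,w=cloud(n);np.savez(n+'1.npz',im=im,w=w)
    r=w-LOAD; a=r@D; b=r@X; h=r@N
    m=(abs(a)<.1)&(abs(b)<.06)&(h>.05)&(h<.16)
    cr=m&(abs(h-.085-.034)<.006)&(abs(b)<.05)
    print(n,'crown',cr.sum(),np.percentile(b[cr],[2,98]) if cr.sum() else '',np.percentile(a[cr],[2,98]) if cr.sum() else '')
    rl=(abs(h)<.005)&(abs(b)<.03)&(a>-.09)&(a<.2)
    for a0 in(-.07,-.05,0,.05,.1,.15):
        k=rl&(abs(a-a0)<.008)
        if k.sum()>8: print('  rail',a0,k.sum(),np.round(np.percentile(b[k],[3,97]),4))
    save(cv2.resize(im[100:300,300:620] if n=='scene' else im[130:250,300:500],None,fx=2.4 if n=='scene' else 4,fy=2.4 if n=='scene' else 4),'h_%s.png'%n)
E
```

```text
7.3 [ 0.59725149 -0.22676516  0.29044414] [ 0.59675681 -0.22828308  0.29070597] [[-0.002, -0.0, 0.0], [-0.0, 0.002, 0.001], [0.001, 0.0, -0.0]] 0.009458317213547628
top crown 10 [0.02013155 0.02661288] [0.05092424 0.05846303]
  rail 0.05 46 [-0.0054  0.0165]
  rail 0.1 76 [-0.0144  0.0156]
  rail 0.15 69 [-0.0139  0.0138]
scene crown 779 [-0.02558936  0.02278466] [-0.00901157  0.0588608 ]
  rail -0.07 160 [-0.0156  0.013 ]
  rail -0.05 149 [-0.0162  0.013 ]
  rail 0 107 [-0.0167  0.0075]
  rail 0.05 93 [-0.0162  0.0067]
  rail 0.1 99 [-0.0156  0.0131]
  rail 0.15 91 [-0.0145  0.0146]
```

View pics/h_scene.png

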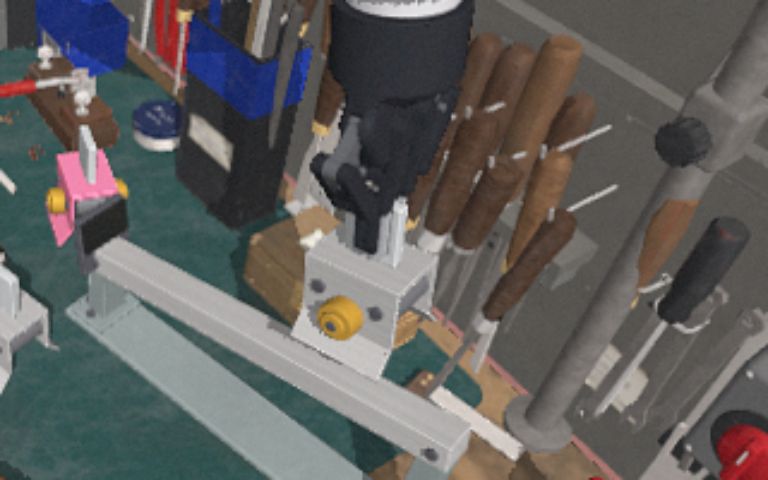

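Carrier and rail agree laterally to about 1 mm in the scene view (carrier at crop 365,310, rail below it). Descending along the rail normal, then letting go.

```bash
python3 - <<'E'
from h import *
hit=move_l(LOAD+N*.071,feed=.08,until_force=15)
s=sense();print(hit,(s["position"]-LOAD)@N,s["wrist_force"])
if not hit or (s["position"]-LOAD)@N<.075:
    hit=move_l(LOAD+N*.060,feed=.02,until_force=5)
    s=sense();print(hit,(s["position"]-LOAD)@N,(s["position"]-LOAD)@X,s["wrist_force"],s["time_s"])
im,d,w=cloud('scene');save(cv2.resize(im[100:300,300:620],None,fx=2.4,fy=2.4),'d1.png')
E
```

```text
False 0.07158170796365507 [ 0.29110872 -0.11587314 -2.99963823]
True 0.06679008931028749 0.00042723554721538665 [-0.84124392  0.82608901  5.32741537] 8.9083
```

View pics/d1.png

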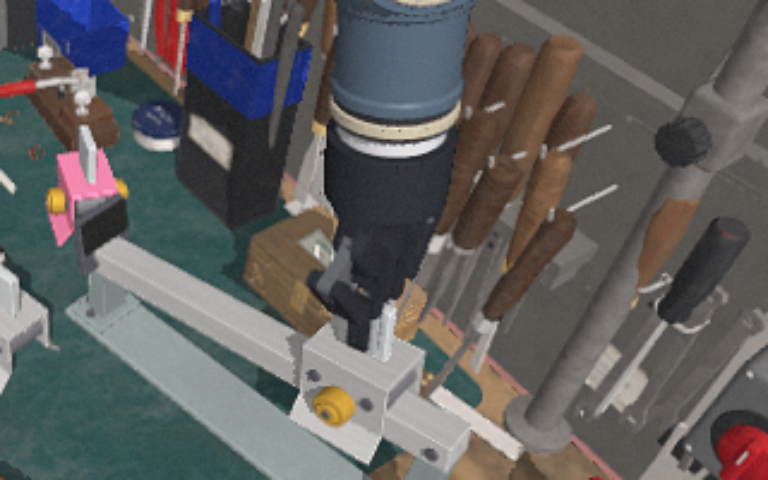

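It is hooked over the rail at (335,400), with contact at the expected height. Releasing.

```bash
python3 - <<'E'
from h import *
command_gripper(.06); print(sense()["time_s"]); sleep(3.5)
p=sense()["position"]; move_l(p+N*.08,feed=.15)
im,d,w=cloud('scene');im2,_,w2=cloud('top'); s=sense();print(s["time_s"],s["wrist_force"])
H=LOAD+.23*(D*np.cos(T)-np.array([0,0,np.sin(T)]))
for W in(w,w2):
    r=W-H;F=np.cross(N,X);a=r@F;b=r@X;h=r@N
    cr=(abs(h-.034)<.006)&(abs(b)<.04)&(abs(a)<.2)
    print(cr.sum(),np.round(np.percentile(a[cr],[3,97]),4),np.round(np.percentile(b[cr],[3,97]),4))
save(cv2.resize(im[130:330,220:500],None,fx=2.8,fy=2.8),'e1.png')
E
```

```text
9.4917
13.775 [-0.60707761  0.1625525  -0.78103723]
531 [-0.0336  0.0452] [-0.0264  0.0219]
529 [-0.0331  0.0452] [-0.0251  0.0234]
```

View pics/e1.png

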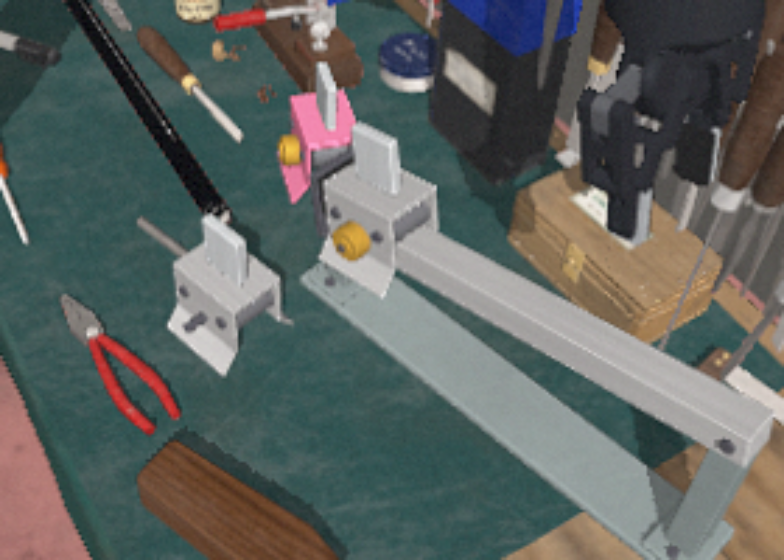

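The carrier sits against the stop (crop 370,210), centred within about 3 mm of home. The gripper is clear and the empty carrier is unmoved.

```bash
python3 -c "
from rig import *
print(finish_job())"
```

```text
the job is handed in; nothing more can be done
None
```

I hooked the loaded carrier over the upper end of the rail and let go. It rolled by itself to the end stop, the empty carrier was left standing where it was, and the job is handed in; no verdict came back.

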